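Back off the boxed-in pump nut with a ring spanner

ROBOT

A 6-joint arm with a two-finger parallel gripper is mounted at the origin on a cart in front of the work surface, level with it; the furniture and walls round the work are solid. World frame = base frame: x ahead of the robot, y to its left, z up, the work surface at z = 0. Lengths are in mm, angles in degrees, forces in N, time in s.
With the tool pointing down it reaches from about 350 to 875 mm from the base axis. Payload 4.2 kg.
Tool frame: the origin (TCP) lies midway between the tips of the shut fingers; the grasp point (between the pads) lies 19 mm behind it; z points along the fingers, y is the line along which they close (so a half turn about z gives the same grasp; the last joint's range is limited). The gripper opens to 85 mm and grips with 20 to 120 N. Pads are 22 mm wide; open, the fingers measure 114 mm over their backs; the gripper's body (76 mm by 85 mm) begins 54 mm behind the grasp point. The pads swing forward as they close: fully open they stand 13 mm farther back than shut.
Start: joints at [-49.412, 22.042, 0.453, 0, -68.411, -14.817], TCP at [271.753, -562.805, 231.312] pointing down, gripper open.
Joint ranges: [-179.83, 179.83], [-69.29, 118.12], [-61.27, 80.66], [-181.25, 117.63], [-171.15, -9.14], [-177.46, 177.46]. Speed limits (degrees/s): [159.86, 159.86, 180, 180, 180, 180].

INTERFACE

Orientations are given as [roll, pitch, yaw] about the fixed x, y, z axes, in that order (R = Rz(yaw) Ry(pitch) Rx(roll)).
In Python, from bench import * gives the robot as it stands.
- The arm moves only by the tool carry_out, never from a script. Its arguments are lists of equal length, an entry for each row: "grip": the opening, from 0 (shut) to 1 (fully open); "delta_pos": the shift along the world's x, y, z in mm, a list of three; "spin": the turn about the world's z in units of 6 degrees (1.0 is 6 degrees). A call has exactly 10 rows; each row is the pose to reach, as a shift and turn from the pose commanded when the call began; what a row does not reach only later rows make up. A row lasts 1/10 s, in which the tool goes at most 50 mm and 8.59 degrees, less where a joint would pass 70% of its speed; a pose out of reach is approached as far as the arm can. A call with a gripper value outside its range is refused whole. The fingers move at their own pace and stop on an object; "squeeze" is the grip in N (left out, the last holds). Time passes only in rows, so rows that repeat a pose let the fingers close, or fill a call up. It gives the time, the measured TCP pose, the force, the opening and the grip force at its end, in the units of the state.
- sense(): the state, without advancing time (a new reading comes with each control period).
- camera(name): name is "scene" or "top" or "wrist"; returns the picture (480x640x3 uint8, red, green, blue); there is no depth.
- camera_params(name): a dict with "mtx" (3x3 intrinsics, pixels), "origin" and "rotation" of the camera in the world; the wrist camera has in their place "T_tool_cam" (4x4, takes a point from camera to tool coordinates, whose origin is the TCP and whose axes are the flange's). Camera axes: x right, y down, z forward; pixel columns grow to the right and rows downward; lengths in mm; the calibration is good to about 2 mm. A picture is of the moment at which its call begins: read the wrist's pose just before it. camera_params takes no time and is no camera call.
- job_done(): hands the job in; it is judged then, once.
The state is a dict: "time_s": time; "joint_positions": joint angles; "qd": joint speeds; "joint_efforts": joint torques, N m; "ee_pos": TCP position; "tcp_rot": TCP orientation; "contact_force": force on the tool from outside, world axes, zero at the start; "ft_torque": the same for the moment, N m; "width": finger opening in mm; "grasp_force": force on a finger pad.
Only numpy, scipy, OpenCV 4.12 (cv2) and the standard library are available. Lean on these libraries where they do the work, as an engineer would, in place of code of your own. Each camera call takes 0.05 s, during which the arm holds its last target. There are 200 camera calls.

TASK

Lift the cranked ring spanner out of its red slotted rest (only its ends can be gripped there), set it down on the open bench and let go, then take it again by the middle of its handle. With its big ring loosen (anticlockwise) the brass nut between the walls of the green pump foot by at least a quarter turn, lifting and reseating the ring when a wall stops the handle; never turn the nut with the gripper itself. Finish with the spanner standing on both its rings on the open bench, off the pump and the rest, and leave the gear, the oil filter and the bearing where they are.

Things in the scene. Friction and masses are not known exactly. Their poses are not given: they have to be found in the camera images.
- spanner: Loose steel double-ended cranked ring spanner, 0.3 kg, 270 mm long. Origin: centre of the big ring's underside; x runs along the handle from tail to big ring, z up. Big ring 18 mm high, 63 mm over its outer corners, open hex hole 38.6 mm across flats with hole corners on +x and -x. It stands on both rings like a bridge; at the start in the rest, 6 mm above the bench.
- spanner_handle (a point): Middle of the spanner's handle, on its centre line (x = -110, z = 40 mm in the spanner's frame). The handle is a straight bar 14 mm wide and 14 mm high from x = -46 to -178 mm, centre line 40 mm above the rings' undersides; cranks lead down to the rings at both ends.
- spanner_neck (a point): Point on the handle's centre line next to the big ring (x = -70, z = 40 mm in the spanner's frame): the free end by which it can be gripped while it stands in the rest.
- spanner_tail (a point): Centre of the underside of the small tail ring (x = -215 mm in the spanner's frame; 42 mm wide, 18 mm high; it does not fit the nut).
- rest: Fixed red rest. Origin on the bench; axes and x, y as the spanner's (within 2 mm) when it stands in it. Base 6 mm thick, x -245 to 34, y +-30 mm. Two cheeks 24 mm apart inside, 10 mm thick, tops 78 mm above the bench, hide the handle from x = -188 to -98 mm: no room for fingers there. The spanner lifts straight up and out, level; 80 mm up its rings clear the cheeks too.
- pump: Fixed green pump. Origin on the bench on the brass nut's axis; the nut's pocket opens to -x (towards the robot). Foot plate 12 mm thick, x -65 to 135, y +-78 mm in front, +-52 behind. Casing behind the nut, radius 42 to 50 mm about x = 85, 150 mm high. Two walls 8 mm thick, tops 80 mm above the bench: along y = +-36 mm to x = -20, then splayed to x = -55, y = +-66 mm.
- pocket_mouth (a point): Middle of the pocket's open mouth between the wall ends (x = -55, z = 40 mm in the pump's frame). The handle comes out here; with the big ring on the nut the walls stop it when the spanner's x axis is about 42 deg either side of the pump's x axis. In front of it the bench is open as far as its front edge, at world x = 0.33 m.
- nut (a point): Brass hex nut, 36 mm across flats, 22 mm high, top chamfered 5 mm, red stripe on top along its x axis to a corner. Origin: centre of underside, 15 mm above the bench, on a washer where the ring too comes to rest (handle centre then at 55 mm). The big ring goes on with its x axis at any multiple of 60 deg to the nut's, play about 8 deg either way; it is free once 23 mm up.
- nut_turn (a joint): Rotation of the brass nut, rad, growing anticlockwise seen from above (loosening). Starts between -0.15 and 0.15, when the spanner fits on it pointing 13 to 31 deg clockwise of the pump's x axis: two full strokes give a quarter turn. Friction about 0.5 N m; it stays where it is left.
- gear: loose spur gear, 82 mm across, 29 mm high, lying flat; origin: centre of underside
- oil_filter: loose blue oil filter, 78 mm across, 86 mm high, upright; origin: centre of underside
- bearing: loose ball bearing, 52 mm across, 16 mm high, lying flat; origin: centre of underside

How it is judged (in metres and radians):
On the way, in this order (a step that is already met when the one before it is completed fails the run):
1. the spanner stands on the open bench, out of its rest and let go (horizontal distance between spanner and rest above 0.06 m and height (world z) of each of spanner, spanner_tail below 0.005 m and angle between spanner's own z axis and vertical below 0.1 rad and linear speed of spanner below 0.02 m/s and contact force between the fingers and spanner below 0.2 N), for 0.2 s.
2. held by the middle of its handle and with its big ring down on the nut, the spanner has begun to turn the nut (value of joint nut_turn above 0.3 rad and horizontal distance between spanner and nut below 0.006 m and height (world z) of spanner below 0.032 m and horizontal distance between the grasp point and spanner_handle below 0.035 m), for 0.05 s.
At the end, for the whole second after the job is handed in: The nut is turned to more than 1.4 rad (a quarter turn from the earliest start), and the spanner stands at rest on both rings on the bench itself (undersides within 5 mm of it, within 0.1 rad of upright), touching neither pump nor rest (value of joint nut_turn above 1.4 rad and height (world z) of each of spanner, spanner_tail below 0.005 m and angle between spanner's own z axis and vertical below 0.1 rad and horizontal distance between spanner and nut above 0.08 m and linear speed of spanner below 0.02 m/s and contact force between spanner and pump below 0.2 N and contact force between spanner and rest below 0.2 N).
It fails at once if the fingers turn or press the nut (contact force between the fingers and nut_turn above 2 N).
It fails at once if the gear is moved by more than 20 mm (distance of gear from where it was at the start of the episode above 0.02 m).
It fails at once if the oil filter is moved by more than 20 mm (distance of oil_filter from where it was at the start of the episode above 0.02 m).
It fails at once if the bearing is moved by more than 20 mm (distance of bearing from where it was at the start of the episode above 0.02 m).
It also fails if it takes over 72 s, if anything falls off the work surface, if the arm or the gripper's body presses on something with over 40 N, if the wrist force passes 120 N, or if a joint passes its speed limit or range.

## Working session

There is one attempt and no reset: what is moved stays moved. The work goes in short steps, Python scripts to look and compute and a tool call to move; the robot and the scene stay as the last step left them, time stands still between calls to the robot, and variables do not carry over. Pictures are saved under pics/ and viewed, at most 10 in all, crops included, and the job is handed in when it is done.

Besides the shell and the picture viewer there is one more tool, called as a command line: name --pt "numbers of a row" for each row, then --argument value for the rest. carry_out: Moves the arm, as the interface text tells. Its arguments: {"type":"object","properties":{"grip":{"type":"array","items":{"type":"number"}},"delta_pos":{"type":"array","items":{"type":"array","items":{"type":"number"}}},"spin":{"type":"array","items":{"type":"number"}},"squeeze":{"type":"number"}},"required":["grip","delta_pos","spin"]}

```bash
mkdir -p pics; ls; python3 - <<'E'
from bench import *
import cv2
s=sense(); print(s)
for n in ("top","scene"):
    p=camera_params(n); print(n,p)
    cv2.imwrite(f"pics/{n}0.png",camera(n)[:,:,::-1])
print(camera_params("wrist"))
E
```

```text
pics
{'time_s': 0.0, 'joint_positions': array([-4.94108488e+01,  2.20901516e+01,  3.79972032e-01, -2.94200309e-02,
       -6.84126506e+01, -1.48184714e+01]), 'qd': array([-0.02432777, -0.03350586, -0.00877442,  0.0598969 , -0.05093268,
        0.08727366]), 'joint_efforts': array([-6.39956779e-04, -3.92288160e+01,  1.88399255e+01,  4.18644816e+00,
       -4.77727008e-03, -1.66241762e-05]), 'ee_pos': array([ 271.5104129 , -562.28749132,  230.22822226]), 'tcp_rot': array([ 1.79874262e+02, -4.99128100e-03, -1.54240168e+02]), 'contact_force': array([-0.16884697,  0.25305094, -0.40328137]), 'ft_torque': array([ 0.01496079, -0.04576793,  0.02932785]), 'grasp_force': 0.0, 'width': 85.51959202013279}
top {'mtx': array([[503.30394408,   0.        , 317.26180219],
       [  0.        , 503.30394408, 235.4698277 ],
       [  0.        ,   0.        ,   1.        ]]), 'origin': array([ 407.79853298,   36.82979248, 1501.38544053]), 'rotation': array([-176.85145455,   -0.18973534,  -88.66493531])}
scene {'mtx': array([[600.49500382,   0.        , 317.75233856],
       [  0.        , 600.49500382, 239.70562143],
       [  0.        ,   0.        ,   1.        ]]), 'origin': array([-468.72737236, -762.08684709, 1384.23468788]), 'rotation': array([-136.67015526,   -0.56253533,  -49.54178425])}
{'mtx': array([[379.96123659,   0.        , 318.53452106],
       [  0.        , 379.96123659, 237.78028414],
       [  0.        ,   0.        ,   1.        ]]), 'T_tool_cam': array([[-1.35126080e-03, -9.63407583e-01, -2.68037317e-01,
         6.70157357e+01],
       [ 9.99999048e-01, -1.22647076e-03, -6.33002455e-04,
         1.32090025e-02],
       [ 2.81099433e-04, -2.68037917e-01,  9.63408323e-01,
        -1.41744045e+02],
       [ 0.00000000e+00,  0.00000000e+00,  0.00000000e+00,
         1.00000000e+00]])}
```

View pics/top0.png

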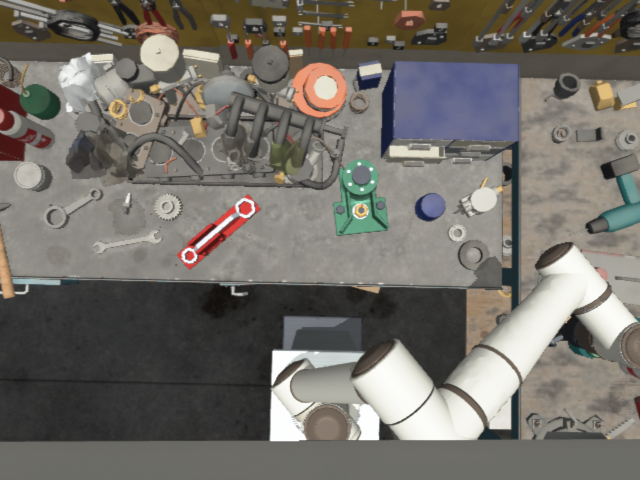

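View pics/scene0.png

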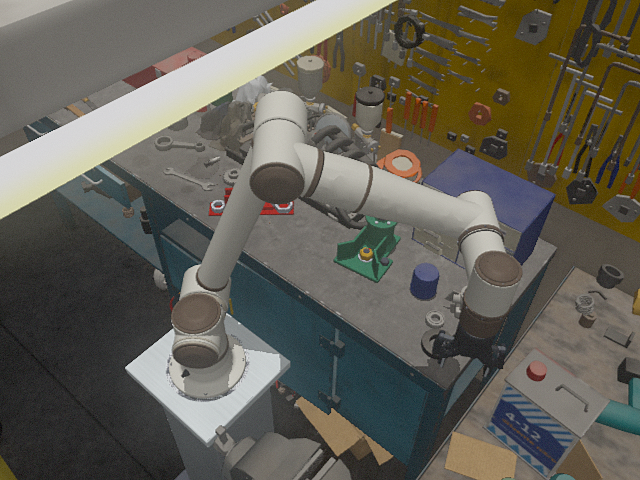

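The top view shows the spanner in the red rest: big ring about (246,208), tail ring about (189,256). The gear is at (168,207), the nut at (361,211), the filter at (431,206) and the bearing at (457,233). I'll enlarge the work area.

```bash
cat > h.py <<'E'
import numpy as np, cv2
from scipy.spatial.transform import Rotation as Ro
from bench import *
def cam(n,s=None):
    p=camera_params(n)
    if n!="wrist": return p["mtx"],Ro.from_euler("xyz",p["rotation"],degrees=True).as_matrix(),p["origin"]
    T=p["T_tool_cam"]; R=Ro.from_euler("xyz",s["tcp_rot"],degrees=True).as_matrix()
    return p["mtx"],R@T[:3,:3],R@T[:3,3]+s["ee_pos"]
def pix2w(c,uv,z):
    K,R,o=c; d=R@np.linalg.inv(K)@np.array([*uv,1.]); return o+d*(z-o[2])/d[2]
def w2pix(c,P):
    K,R,o=c; q=K@(R.T@(np.atleast_2d(P)-o).T); return (q[:2]/q[2]).T
E
python3 - <<'E'
from h import *
im=cv2.imread("pics/top0.png")
a=cv2.resize(im[185:280,155:295],None,fx=5.6,fy=5.6,interpolation=cv2.INTER_CUBIC)
cv2.imwrite("pics/c1.png",a)
b=cv2.resize(im[150:240,325:405],None,fx=6,fy=6,interpolation=cv2.INTER_CUBIC)
cv2.imwrite("pics/c2.png",b)
E
```

```text
(no output)
```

View pics/c1.png

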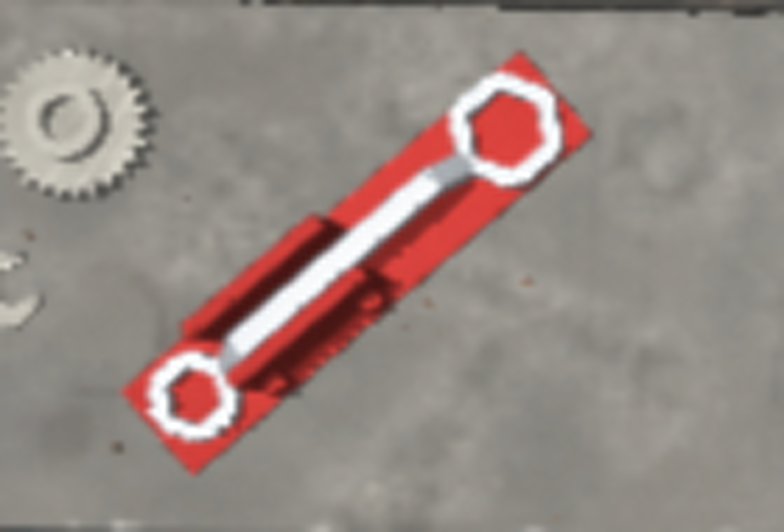

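View pics/c2.png

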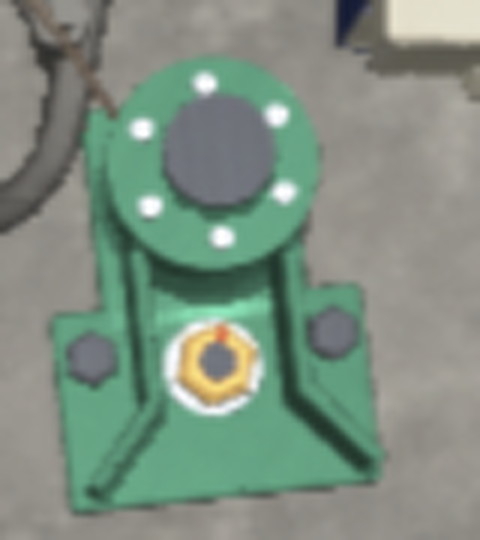

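Crop 1: big ring centre (506,129), tail (193,395); rest base corners (520,50), (592,131), (197,473), (122,390). Crop 2: nut centre (217,362) with its stripe towards (221,330); foot front corners (75,512), (380,480); rear wide corners (52,318), (360,285).

```bash
python3 - <<'E'
from h import *
c=cam("top")
C1=lambda x,y:((x+.5)/5.6-.5+155,(y+.5)/5.6-.5+185)
C2=lambda x,y:((x+.5)/6-.5+325,(y+.5)/6-.5+150)
np.set_printoptions(precision=1,suppress=True)
B=pix2w(c,C1(506,129),24);T=pix2w(c,C1(193,395),24);d=B-T
print("big",B,"tail",T,np.linalg.norm(d),np.degrees(np.arctan2(d[1],d[0])))
R=[pix2w(c,C1(*q),6) for q in [(520,50),(592,131),(197,473),(122,390)]]
print("rest",R); f=(R[0]+R[1])/2;b=(R[2]+R[3])/2;d=f-b;l=np.linalg.norm(d);print(l,np.degrees(np.arctan2(d[1],d[0])),"origin",f-d/l*34)
n=pix2w(c,C2(217,362),37);print("nut",n)
s=pix2w(c,C2(221,330),37)-pix2w(c,C2(216,361),37);print("stripe",np.degrees(np.arctan2(s[1],s[0])))
P=[pix2w(c,C2(*q),12) for q in [(75,512),(380,480),(360,285),(52,318)]];print("plate",P)
w=P[0]-P[1];print("py dir",np.degrees(np.arctan2(w[1],w[0]))-90,np.linalg.norm(w)); w=P[3]-P[2];print(np.degrees(np.arctan2(w[1],w[0]))-90)
m=(P[0]+P[1])/2; print("nut from plate",m+65*np.array([np.cos(np.radians(np.degrees(np.arctan2(*(P[0]-P[1])[[1,0]]))-90)),np.sin(np.radians(np.degrees(np.arctan2(*(P[0]-P[1])[[1,0]]))-90)),0]))
print("gear",pix2w(c,(168,207),29),"filt",pix2w(c,(431,206),86),"bear",pix2w(c,(457,233),16))
E
```

```text
big [566.3 248.8  24. ] tail [422.7 408.2  24. ] 214.54852119283342 -47.959968228290016
rest [array([610.8, 245.3,   6. ]), array([568.3, 205.6,   6. ]), array([381.7, 409. ,   6. ]), array([424.6, 450.4,   6. ])]
276.5203935329406 -47.622929592835355 origin [566.6 250.6   6. ]
nut [566.2 -91.5  37. ]
stripe -8.05442005558223
plate [array([492.8, -24.9,  12. ]), array([ 512.2, -175.4,   12. ]), array([ 609. , -163.9,   12. ]), array([588.9, -11.5,  12. ])]
py dir 7.342227339378994 151.71022731753746
7.50249693828367
nut from plate [567.  -91.8  12. ]
gear [562.3 473.9  29. ] filt [ 576.7 -285.6   86. ] bear [ 506.6 -379.4   16. ]
```

carry_out --grip '[1,1,1,1,1,1,1,1,1,1]' --pt "25 43 10" --pt "50 86 20" --pt "75 129 30" --pt "100 172 30" --pt "125 215 30" --pt "150 258 30" --pt "175 301 30" --pt "200 344 30" --pt "225 387 30" --pt "250 430 30" --spin '[1.2,2.4,3.6,4.8,6,7.2,8.4,9.6,10.8,12]'

```text
time_s: 1.1
ee_pos: [522.0, -131.0, 261.2]
tcp_rot: [180.0, 0.0, -81.9]
contact_force: [0.4, -0.8, -0.1]
width: 85.3
grasp_force: 0.0
```

```bash
cat >> h.py <<'E'
np.set_printoptions(precision=1,suppress=True)
def st():
    s=sense(); print(round(s["time_s"],2),"p",s["ee_pos"],"rot",s["tcp_rot"],"F",s["contact_force"],"M",s["ft_torque"],"w",round(s["width"],1),"g",round(s["grasp_force"],1),"q",s["joint_positions"]); return s
def wristshot(name):
    s=st(); im=camera("wrist"); cv2.imwrite(f"pics/{name}.png",im[:,:,::-1]); np.savez(f"pics/{name}.npz",p=s["ee_pos"],r=s["tcp_rot"]); return s
def load(name):
    d=np.load(f"pics/{name}.npz"); return cam("wrist",{"ee_pos":d["p"],"tcp_rot":d["r"]})
E
python3 - <<'E'
from h import *
wristshot("w1")
E
```

```text
1.1 p [ 522.  -131.   261.2] rot [180.    0.  -81.9] F [ 0.4 -0.8 -0.1] M [-0.1 -0.1 -0. ] w 85.3 g 0.0 q [  3.2  12.4  -9.   -0.  -68.7   4.9]
```

View pics/w1.png

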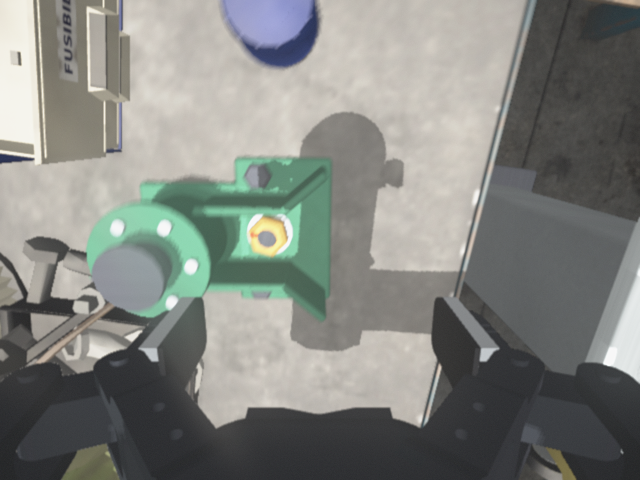

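The wrist view shows the nut at about (268,236), with the red stripe pointing left and the pocket opening to the right. I'll enlarge it.

```bash
python3 - <<'E'
from h import *
im=cv2.imread("pics/w1.png")
cv2.imwrite("pics/w1c.png",cv2.resize(im[205:267,230:312],None,fx=9,fy=9,interpolation=cv2.INTER_CUBIC))
E
```

```text
(no output)
```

View pics/w1c.png

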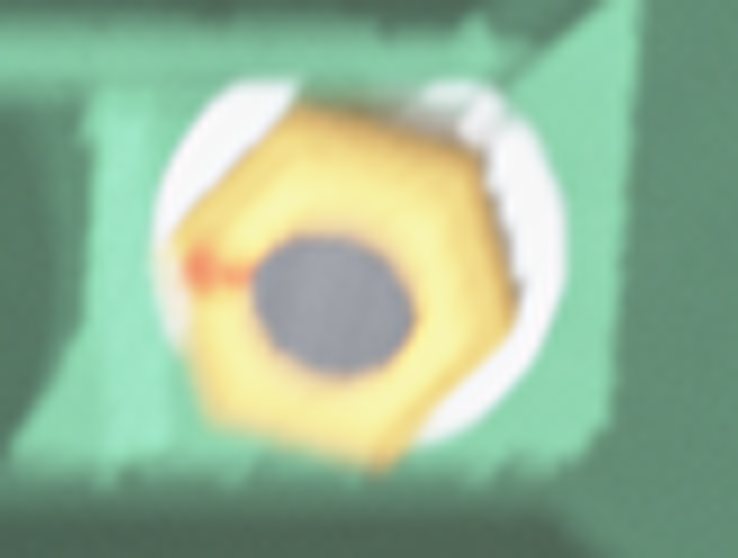

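carry_out --grip '[1,1,1,1,1,1,1,1,1,1]' --pt "0 45 0" --pt "0 90 0" --pt "0 135 0" --pt "0 180 0" --pt "0 225 0" --pt "0 270 0" --pt "0 315 -20" --pt "0 360 -40" --pt "0 405 -60" --pt "-3 432 -80" --spin '[0.6,1.2,1.8,2.4,3,3.6,4.2,4.8,5.4,5.7]'

```text
time_s: 2.15
ee_pos: [518.3, 301.7, 179.9]
tcp_rot: [180.0, 0.0, -47.8]
contact_force: [0.2, -0.5, -0.4]
width: 85.5
grasp_force: 0.0
```

The crop shows the nut corners at (175,240), (295,105), (475,150), (520,305), (380,470), (205,420), with the stripe at the left corner.

```bash
python3 - <<'E'
from h import *
c=load("w1")
C=lambda x,y:((x+.5)/9-.5+230,(y+.5)/9-.5+205)
V=[pix2w(c,C(*q),32) for q in [(175,240),(295,105),(475,150),(520,305),(380,470),(205,420)]]
V=np.array(V)[:,:2];m=V.mean(0);print("centre",m)
for i in range(3):
    d=V[i]-V[i+3];a=np.degrees(np.arctan2(d[1],d[0]));print((V[i]+V[i+3])/2,np.linalg.norm(d),a, (a+30)%60-30)
print("centre by stud top?",pix2w(c,C(333,307),37))
s=pix2w(c,C(195,270),37)-pix2w(c,C(333,307),37);print(np.degrees(np.arctan2(s[1],s[0])))
E
```

```text
centre [569.3 -91. ]
[568.7 -92.3] 39.21632146755455 -3.1054606147824115 -3.1054606147824124
[569.6 -90.1] 43.31069634964295 -71.32271895804966 -11.322718958049663
[569.6 -90.5] 44.52090888951291 -127.01419815288612 -7.014198152886124
centre by stud top? [569.5 -89.5  37. ]
-7.700956097088092
```

carry_out --grip '[1,1,1,1,1,1,1,1,1,1]' --pt "0 0 -30" --pt "0 0 -60" --pt "0 0 -90" --pt "0 0 -115" --pt "0 0 -130" --pt "0 0 -142" --pt "0 0 -150" --pt "0 0 -152" --pt "0 0 -152" --pt "0 0 -152" --spin '[0,0,0,0,0,0,0,0,0,0]'

```text
time_s: 3.15
ee_pos: [519.1, 299.3, 30.2]
tcp_rot: [-179.9, -0.0, -48.0]
contact_force: [-0.6, 0.7, 0.5]
width: 85.6
grasp_force: 0.0
```

carry_out --grip '[0,0,0,0,0,0,0,0,0,0]' --pt "0 0 -1" --pt "0 0 -1" --pt "0 0 -1" --pt "0 0 -1" --pt "0 0 -1" --pt "0 0 -1" --pt "0 0 -1" --pt "0 0 -1" --pt "0 0 -1" --pt "0 0 -1" --spin '[0,0,0,0,0,0,0,0,0,0]' --squeeze 90

```text
time_s: 4.15
ee_pos: [519.1, 299.4, 28.9]
tcp_rot: [-179.9, -0.0, -48.0]
contact_force: [0.8, 1.2, 4.5]
width: 12.4
grasp_force: 88.7
```

carry_out --grip '[0,0,0,0,0,0,0,0,0,0]' --pt "0 0 5" --pt "0 0 12" --pt "0 0 22" --pt "0 0 34" --pt "0 0 46" --pt "0 0 58" --pt "0 0 72" --pt "0 0 86" --pt "0 0 100" --pt "0 0 110" --spin '[0,0,0,0,0,0,0,0,0,0]'

```text
time_s: 5.15
ee_pos: [518.2, 298.5, 140.0]
tcp_rot: [180.0, 0.0, -48.0]
contact_force: [-0.4, 0.0, -3.5]
width: 12.4
grasp_force: 88.5
```

carry_out --grip '[0,0,0,0,0,0,0,0,0,0]' --pt "-4 -29 0" --pt "-8 -58 0" --pt "-12 -87 0" --pt "-16 -116 0" --pt "-20 -145 0" --pt "-24 -174 -20" --pt "-24 -174 -45" --pt "-24 -174 -70" --pt "-24 -174 -90" --pt "-24 -174 -98" --spin '[0.5,1,1.5,2,2.5,3,3,3,3,3]'

```text
time_s: 6.15
ee_pos: [493.2, 123.9, 38.9]
tcp_rot: [179.8, 0.1, -30.1]
contact_force: [-0.9, 0.3, -3.8]
width: 12.1
grasp_force: 88.5
```

```bash
python3 - <<'E'
from h import *
wristshot("w2"); t=camera("top")[:,:,::-1]; w=cv2.imread("pics/w2.png")
cv2.imwrite("pics/m2.png",np.hstack([cv2.resize(w,(400,300)),cv2.resize(t[150:300,225:425],(400,300),interpolation=cv2.INTER_CUBIC)]))
E
```

```text
6.15 p [493.2 123.9  38.9] rot [179.8   0.1 -30.1] F [-0.9  0.3 -3.8] M [-0.1 -0.1  0. ] w 12.1 g 88.5 q [ 32.4  24.3 -29.1  -0.  -36.8  27.5]
```

View pics/m2.png

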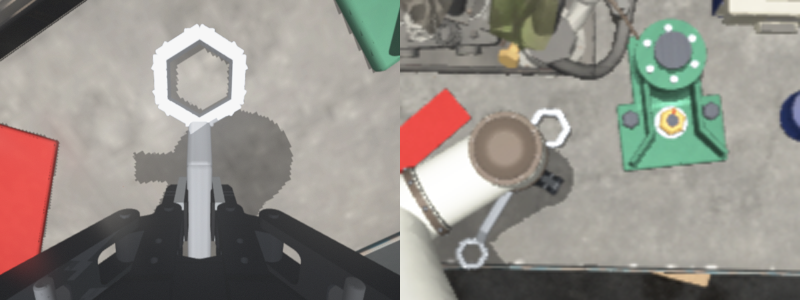

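The spanner is held in line with the tool, with clear bench beneath it. Next I lower it gently.

carry_out --grip '[0,0,0,0,0,0,0,0,0,0]' --pt "0 0 -3" --pt "0 0 -6" --pt "0 0 -9" --pt "0 0 -11" --pt "0 0 -12" --pt "0 0 -13" --pt "0 0 -14" --pt "0 0 -15" --pt "0 0 -15.5" --pt "0 0 -15.5" --spin '[0,0,0,0,0,0,0,0,0,0]'

```text
time_s: 7.25
ee_pos: [494.5, 124.9, 24.7]
tcp_rot: [180.0, 0.0, -30.0]
contact_force: [0.8, -0.1, -3.6]
width: 12.5
grasp_force: 88.6
```

carry_out --grip '[0,0,0,0,0,0.3,0.6,1,1,1]' --pt "0 0 -1" --pt "0 0 -2" --pt "0 0 -2.5" --pt "0 0 -2.5" --pt "0 0 -2.5" --pt "0 0 -2.5" --pt "0 0 -2.5" --pt "0 0 -2.5" --pt "0 0 -2.5" --pt "0 0 -2.5" --spin '[0,0,0,0,0,0,0,0,0,0]'

```text
time_s: 8.25
ee_pos: [494.6, 124.9, 22.2]
tcp_rot: [180.0, -0.0, -30.0]
contact_force: [-0.3, -0.0, -0.7]
width: 81.7
grasp_force: 0.0
```

carry_out --grip '[1,1,1,1,1,1,1,1,1,1]' --pt "0 0 0" --pt "0 0 0" --pt "-3 2 0" --pt "-10 6 0" --pt "-17 10 0" --pt "-24 14 0" --pt "-30 17.5 0" --pt "-34.5 20 -1" --pt "-34.5 20 -1" --pt "-34.5 20 -1" --spin '[0,0,0,0,0,0,0,0,0,0]'

```text
time_s: 9.25
ee_pos: [460.1, 145.1, 21.4]
tcp_rot: [-180.0, -0.0, -30.0]
contact_force: [-0.8, 0.5, 0.3]
width: 85.2
grasp_force: 0.0
```

carry_out --grip '[0,0,0,0,0,0,0,0,0,0]' --pt "0 0 0" --pt "0 0 0" --pt "0 0 0" --pt "0 0 0" --pt "0 0 0" --pt "0 0 0" --pt "0 0 0" --pt "0 0 0" --pt "0 0 0" --pt "0 0 0" --spin '[0,0,0,0,0,0,0,0,0,0]' --squeeze 110

```text
time_s: 10.25
ee_pos: [460.2, 144.9, 21.6]
tcp_rot: [-180.0, -0.0, -30.0]
contact_force: [-0.4, -0.9, 5.0]
width: 12.2
grasp_force: 107.6
```

```bash
python3 - <<'E'
from h import *
s=wristshot("w3"); w=cv2.imread("pics/w3.png")
c=load("w3"); y=np.radians(s["tcp_rot"][2]); print(w2pix(c,np.r_[s["ee_pos"][:2]+110*np.array([np.cos(y),np.sin(y)]),18]))
cv2.imwrite("pics/w3c.png",cv2.resize(w[0:200,220:420],None,fx=3,fy=3,interpolation=cv2.INTER_CUBIC))
E
```

```text
10.25 p [460.2 144.9  21.6] rot [-180.   -0.  -30.] F [-0.4 -0.9  5. ] M [-0.2  0.2  0. ] w 12.2 g 107.6 q [ 36.8  24.1 -33.7   0.  -32.1  23.1]
[[320.2   4.3]]
```

View pics/w3c.png

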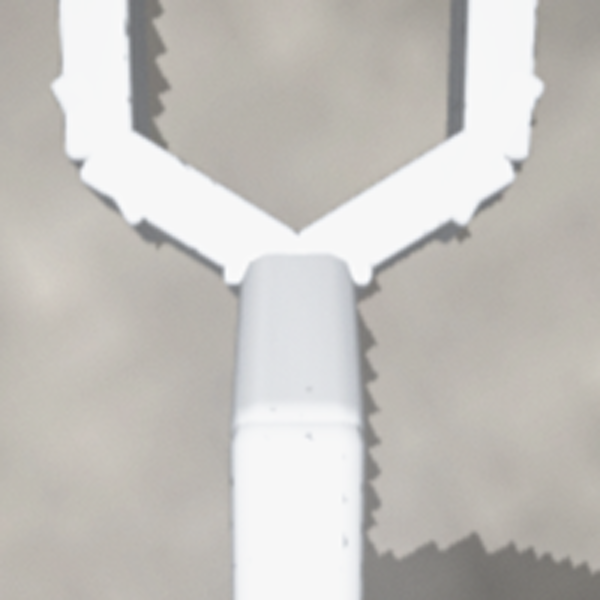

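The ring's near inner hole corner is at crop (297,233), i.e. image (319,77.7). The inner flats are at crop columns 131 and 466.

```bash
python3 - <<'E'
from h import *
c=load("w3"); d=np.load("pics/w3.npz")
y=np.radians(d["r"][2]);u=np.array([np.cos(y),np.sin(y)]);v=np.array([-u[1],u[0]])
for q in [(297,233),(131,70),(466,70),(298.5,70)]:
    p=pix2w(c,((q[0]+.5)/3-.5+220,(q[1]+.5)/3-.5),18)[:2]-d["p"][:2]; print(q,p@u,p@v)
E
```

```text
(297, 233) 86.97872877116653 0.5511980420355216
(131, 70) 104.32803662035568 19.51807937022062
(466, 70) 104.27056183452231 -18.799454613358424
(298.5, 70) 104.29929698140326 0.35781498180177346
```

carry_out --grip '[0,0,0,0,0,0,0,0,0,0]' --pt "0 0 15" --pt "0 0 40" --pt "0 0 70" --pt "0 -10 100" --pt "0 -50 110" --pt "0 -95 110" --pt "0 -140 110" --pt "0 -185 110" --pt "0 -210 110" --pt "0 -221 110" --spin '[0,0,0,0.6,1.2,1.8,2.4,3,3.6,3.75]'

```text
time_s: 11.3
ee_pos: [458.3, -78.2, 129.8]
tcp_rot: [180.0, 0.2, -7.7]
contact_force: [0.3, 0.5, -4.2]
width: 12.0
grasp_force: 108.1
```

carry_out --grip '[0,0,0,0,0,0,0,0,0,0]' --pt "0 0 -10" --pt "0 0 -20" --pt "0 0 -30" --pt "0 0 -40" --pt "0 0 -50" --pt "0 0 -58" --pt "0 0 -62" --pt "0 0 -64" --pt "0 0 -64" --pt "0 0 -64" --spin '[0,0,0,0,0,0,0,0,0,0]'

```text
time_s: 12.3
ee_pos: [460.4, -76.1, 67.7]
tcp_rot: [-180.0, -0.1, -7.5]
contact_force: [0.2, -1.0, -3.6]
width: 11.8
grasp_force: 108.1
```

```bash
python3 - <<'E'
from h import *
s=wristshot("w4"); w=cv2.imread("pics/w4.png")
cv2.imwrite("pics/w4c.png",cv2.resize(w[0:150,220:420],None,fx=4,fy=4,interpolation=cv2.INTER_CUBIC))
E
```

```text
12.3 p [460.4 -76.1  67.7] rot [-180.    -0.1   -7.5] F [ 0.2 -1.  -3.6] M [-0.  0. -0.] w 11.8 g 108.1 q [ 10.6  18.3 -33.5   0.  -38.1  71.8]
```

View pics/w4c.png

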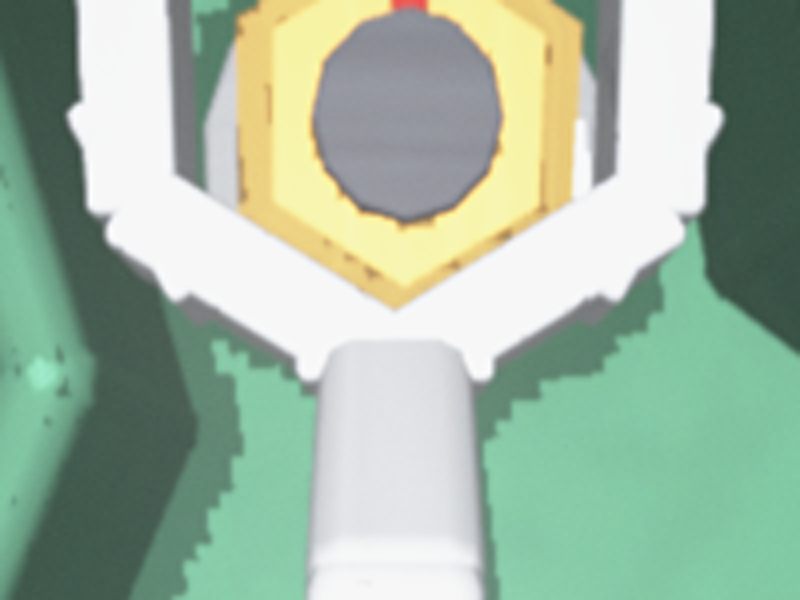

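The ring is hovering over the nut with edges parallel. The nut's outer flats are at crop columns 238 and 578, the near top-face corner at (405,285), the ring's inner flats at 172 and 620, and its inner corner at (395,312).

```bash
python3 - <<'E'
from h import *
c=load("w4"); d=np.load("pics/w4.npz")
y=np.radians(d["r"][2]);u=np.array([np.cos(y),np.sin(y)]);v=np.array([-u[1],u[0]])
for n,q,z in [("nutL",(238,100),32),("nutR",(578,100),32),("topL",(272,100),37),("topR",(548,100),37),("topcorner",(405,285),37),("ringL",(172,100),64),("ringR",(620,100),64),("ringcorner",(395,312),64)]:
    p=pix2w(c,((q[0]+.5)/4-.5+220,(q[1]+.5)/4-.5),z)[:2]-d["p"][:2]; print(n,p@u,p@v)
E
```

```text
nutL 111.96900165048145 16.886241544762782
nutR 111.91833535367819 -18.77515012021986
topL 110.72905627949433 12.954803039718378
topR 110.68908605097705 -15.178178133722538
topcorner 93.26242870937396 -0.6073475789420457
ringL 104.07292785206157 19.58094452162079
ringR 104.01820601199297 -18.934934759867485
ringcorner 87.10817878418182 0.43305751940497456
```

carry_out --grip '[0,0,0,0,0,0,0,0,0,0]' --pt "0 -1.3 0" --pt "0 -1.3 -3" --pt "0 -1.3 -6" --pt "0 -1.3 -10" --pt "0 -1.3 -14" --pt "0 -1.3 -18" --pt "0 -1.3 -22" --pt "0 -1.3 -25" --pt "0 -1.3 -28" --pt "0 -1.3 -29" --spin '[0,0,0,0,0,0,0,0,0,0]'

```text
time_s: 13.35
ee_pos: [459.9, -77.4, 37.9]
tcp_rot: [180.0, 0.0, -7.5]
contact_force: [-0.5, 0.1, -4.0]
width: 11.6
grasp_force: 108.1
```

```bash
cat >> h.py <<'E'
def arc(a0,a1,n,L=109.5):
    u=lambda a:np.array([np.cos(np.radians(a)),np.sin(np.radians(a))])
    for k in range(1,n+1):
        a=a0+(a1-a0)*k/n; print(np.round(L*(u(a0)-u(a)),1).tolist(),round((a-a0)/6,3),end="; ")
    print()
E
python3 - <<'E'
from h import *
st();arc(-7.5,22.5,10);arc(22.5,43.5,7); arc(43.5,35.5,3)
E
```

```text
13.35 p [459.9 -77.4  37.9] rot [180.    0.   -7.5] F [-0.5  0.1 -4. ] M [-0.   0.1  0. ] w 11.6 g 108.1 q [ 10.5  21.3 -35.1  -0.  -33.6  72. ]
[-0.6, -5.7] 0.5; [-0.9, -11.4] 1.0; [-0.9, -17.2] 1.5; [-0.6, -22.9] 2.0; [0.0, -28.6] 2.5; [0.9, -34.2] 3.0; [2.1, -39.9] 3.5; [3.6, -45.4] 4.0; [5.3, -50.8] 4.5; [7.4, -56.2] 5.0; 
[2.3, -5.2] 0.5; [4.9, -10.3] 1.0; [7.8, -15.3] 1.5; [10.9, -20.1] 2.0; [14.3, -24.8] 2.5; [17.9, -29.2] 3.0; [21.7, -33.5] 3.5; 
[-3.4, 3.8] -0.444; [-6.7, 7.7] -0.889; [-9.7, 11.8] -1.333;
```

carry_out --grip '[0,0,0,0,0,0,0,0,0,0]' --pt "-0.6 -5.7 -0.5" --pt "-0.9 -11.4 -1" --pt "-0.9 -17.2 -1" --pt "-0.6 -22.9 -1" --pt "0 -28.6 -1" --pt "0.9 -34.2 -1" --pt "2.1 -39.9 -1" --pt "3.6 -45.4 -1" --pt "5.3 -50.8 -1" --pt "7.4 -56.2 -1" --spin '[0.5,1,1.5,2,2.5,3,3.5,4,4.5,5]'

```text
time_s: 14.35
ee_pos: [467.1, -133.2, 37.1]
tcp_rot: [-179.9, 0.0, 22.5]
contact_force: [-0.5, 3.4, -3.3]
width: 11.9
grasp_force: 108.1
```

Force of 3.4 N along y, so the nut is turning. Continuing the stroke.

carry_out --grip '[0,0,0,0,0,0,0,0,0,0]' --pt "2.3 -5.2 0" --pt "4.9 -10.3 0" --pt "7.8 -15.3 0" --pt "10.9 -20.1 0" --pt "14.3 -24.8 0" --pt "17.9 -29.2 0" --pt "21.7 -33.5 0" --pt "21.7 -33.5 0" --pt "21.7 -33.5 0" --pt "21.7 -33.5 0" --spin '[0.5,1,1.5,2,2.5,3,3.5,3.5,3.5,3.5]'

```text
time_s: 15.35
ee_pos: [489.0, -166.8, 37.2]
tcp_rot: [-180.0, 0.0, 43.4]
contact_force: [0.1, 2.7, -3.4]
width: 11.8
grasp_force: 108.2
```

```bash
python3 - <<'E'
from h import *
s=wristshot("w5"); w=cv2.imread("pics/w5.png")
cv2.imwrite("pics/w5c.png",cv2.resize(w[0:150,220:420],None,fx=4,fy=4,interpolation=cv2.INTER_CUBIC))
E
```

```text
15.35 p [ 489.  -166.8   37.2] rot [-180.     0.    43.4] F [ 0.1  2.7 -3.4] M [0.8 0.1 0.1] w 11.8 g 108.2 q [ -0.8  25.  -28.2  -0.  -36.8 134.3]
```

View pics/w5c.png

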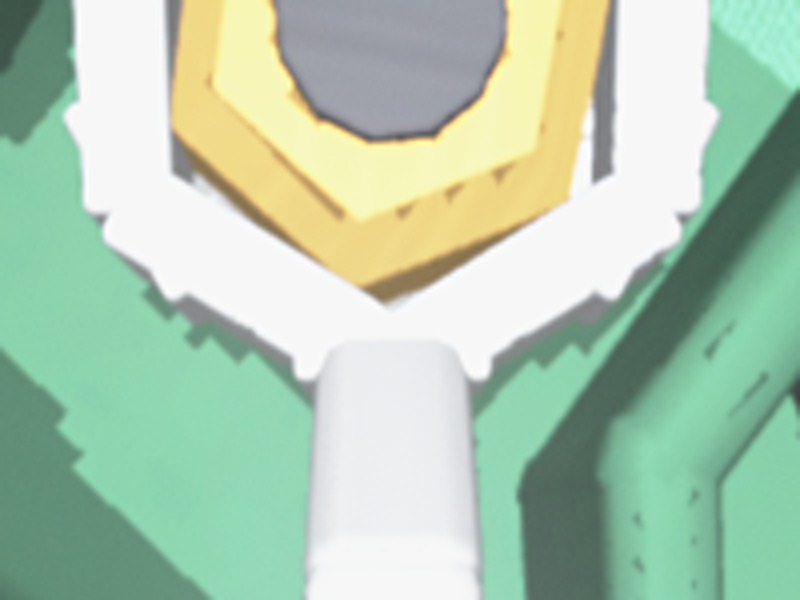

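The ring sits on the nut and the nut lags the ring by about 8–9°, as the play would suggest. The second wall, on the right, is still clear. Next: back off, lift, and swing back 60°.

carry_out --grip '[0,0,0,0,0,0,0,0,0,0]' --pt "-3.4 3.8 0" --pt "-6.7 7.7 0" --pt "-9.7 11.8 0" --pt "-9.7 11.8 0" --pt "-9.7 11.8 4" --pt "-9.7 11.8 10" --pt "-9.7 11.8 17" --pt "-9.7 11.8 24" --pt "-9.7 11.8 30" --pt "-9.7 11.8 32" --spin '[-0.444,-0.889,-1.333,-1.333,-1.333,-1.333,-1.333,-1.333,-1.333,-1.333]'

```text
time_s: 16.4
ee_pos: [480.1, -155.4, 70.4]
tcp_rot: [179.9, -0.1, 35.5]
contact_force: [0.4, -0.3, -3.3]
width: 12.1
grasp_force: 108.2
```

```bash
python3 - <<'E'
from h import *
st();arc(35.5,-24.5,10)
E
```

```text
16.4 p [ 480.1 -155.4   70.4] rot [179.9  -0.1  35.5] F [ 0.4 -0.3 -3.3] M [-0.  0.  0.] w 12.1 g 108.2 q [  0.5  21.  -28.2   0.  -40.6 124.9]
[-6.2, 9.7] -1.0; [-11.3, 19.9] -2.0; [-15.3, 30.7] -3.0; [-18.2, 41.8] -4.0; [-19.9, 53.1] -5.0; [-20.4, 64.5] -6.0; [-19.7, 76.0] -7.0; [-17.8, 87.3] -8.0; [-14.7, 98.3] -9.0; [-10.5, 109.0] -10.0;
```

carry_out --grip '[0,0,0,0,0,0,0,0,0,0]' --pt "-6.2 9.7 0" --pt "-11.3 19.9 0" --pt "-15.3 30.7 0" --pt "-18.2 41.8 0" --pt "-19.9 53.1 0" --pt "-20.4 64.5 0" --pt "-19.7 76 0" --pt "-17.8 87.3 0" --pt "-14.7 98.3 0" --pt "-10.5 109 0" --spin '[-1,-2,-3,-4,-5,-6,-7,-8,-9,-10]'

```text
time_s: 17.4
ee_pos: [468.8, -45.8, 69.4]
tcp_rot: [180.0, 0.0, -24.8]
contact_force: [0.8, -0.1, -3.8]
width: 12.2
grasp_force: 108.2
```

```bash
python3 - <<'E'
from h import *
wristshot("w6")
def rows(n):
    w=cv2.imread(f"pics/{n}.png"); c=load(n); d=np.load(f"pics/{n}.npz")
    y=np.radians(d["r"][2]);u=np.array([np.cos(y),np.sin(y)]);v=np.array([-u[1],u[0]])
    hsv=cv2.cvtColor(w,cv2.COLOR_BGR2HSV); m=cv2.inRange(hsv,(12,70,120),(32,255,255))
    L=[];R=[]
    for r in range(3,44,4):
        x=np.where(m[r,230:410])[0]
        if len(x)>5:
            f=lambda cx:(lambda p:(p@u,p@v))(pix2w(c,(cx,r),32)[:2]-d["p"][:2])
            L.append(f(230+x.min()-.5));R.append(f(230+x.max()+.5))
    L,R=np.array(L),np.array(R); print(n);print(np.c_[L,R])
    for E in (L,R):
        k=np.polyfit(E[:,0],E[:,1],1);print("slope deg",np.degrees(np.arctan(k[0])),"at 109.5:",np.polyval(k,109.5))
rows("w4");rows("w6")
E
```

```text
17.4 p [468.8 -45.8  69.4] rot [180.    0.  -24.8] F [ 0.8 -0.1 -3.8] M [-0.  0. -0.] w 12.2 g 108.2 q [ 14.2  18.5 -32.8  -0.  -38.7  51. ]
w4
[[119.9  16.7 119.8 -17.7]
 [118.4  17.1 118.3 -19. ]
 [116.9  17.2 116.9 -19. ]
 [115.4  17.2 115.4 -18.6]
 [113.9  17.3 113.9 -18.7]
 [112.4  17.3 112.4 -18.7]
 [110.9  17.4 110.9 -18.4]
 [109.4  17.4 109.4 -18.4]
 [107.9  17.  107.8 -18. ]
 [106.4  17.1 106.3 -18.1]
 [104.8  17.1 104.8 -18.1]]
slope deg -0.6275293291165815 at 109.5: 17.193593459332558
slope deg -1.780241955186981 at 109.5: -18.335295663657956
w6
[[120.3  18.1 120.2 -16.2]
 [118.8  18.1 118.7 -17.9]
 [117.3  18.2 117.3 -17.9]
 [115.8  18.2 115.8 -17.1]
 [114.3  18.3 114.3 -17.2]
 [112.8  18.3 112.7 -17.2]
 [111.3  18.3 111.2 -17.3]
 [109.7  18.4 109.7 -16.9]
 [108.2  18.4 108.2 -16.9]
 [106.7  18.5 106.6 -17. ]
 [105.1  18.5 105.1 -16.6]]
slope deg -1.7700993146768518 at 109.5: 18.403237481925444
slope deg -1.770798424071217 at 109.5: -17.006674981029775
```

The nut sits within 2° of the ring and is centred, so I lower it on.

carry_out --grip '[0,0,0,0,0,0,0,0,0,0]' --pt "1.2 2.6 0" --pt "1.2 2.6 -3" --pt "1.2 2.6 -7" --pt "1.2 2.6 -11" --pt "1.2 2.6 -15" --pt "1.2 2.6 -20" --pt "1.2 2.6 -25" --pt "1.2 2.6 -29" --pt "1.2 2.6 -31.5" --pt "1.2 2.6 -32" --spin '[-0.25,-0.25,-0.25,-0.25,-0.25,-0.25,-0.25,-0.25,-0.25,-0.25]'

```text
time_s: 18.45
ee_pos: [470.0, -43.7, 36.9]
tcp_rot: [180.0, 0.0, -26.0]
contact_force: [0.1, 0.1, -2.7]
width: 12.1
grasp_force: 108.2
```

```bash
python3 - <<'E'
from h import *
st();arc(-26,8,10);arc(8,42,10);arc(42,34,3)
E
```

```text
18.45 p [470.  -43.7  36.9] rot [180.   0. -26.] F [ 0.1  0.1 -2.7] M [-0.1  0.  -0. ] w 12.1 g 108.2 q [ 14.5  21.8 -34.4  -0.  -33.8  49.5]
[-2.7, -5.9] 0.567; [-5.0, -12.0] 1.133; [-6.9, -18.2] 1.7; [-8.5, -24.5] 2.267; [-9.7, -30.9] 2.833; [-10.6, -37.3] 3.4; [-11.0, -43.8] 3.967; [-11.1, -50.3] 4.533; [-10.7, -56.8] 5.1; [-10.0, -63.2] 5.667; 
[1.1, -6.4] 0.567; [2.6, -12.7] 1.133; [4.4, -19.0] 1.7; [6.6, -25.1] 2.267; [9.2, -31.0] 2.833; [12.1, -36.8] 3.4; [15.4, -42.5] 3.967; [19.0, -47.9] 4.533; [22.9, -53.1] 5.1; [27.1, -58.0] 5.667; 
[-3.3, 3.9] -0.444; [-6.5, 7.9] -0.889; [-9.4, 12.0] -1.333;
```

carry_out --grip '[0,0,0,0,0,0,0,0,0,0]' --pt "-2.7 -5.9 0" --pt "-5 -12 0" --pt "-6.9 -18.2 0" --pt "-8.5 -24.5 0" --pt "-9.7 -30.9 0" --pt "-10.6 -37.3 0" --pt "-11 -43.8 0" --pt "-11.1 -50.3 0" --pt "-10.7 -56.8 0" --pt "-10 -63.2 0" --spin '[0.567,1.133,1.7,2.267,2.833,3.4,3.967,4.533,5.1,5.667]'

```text
time_s: 19.45
ee_pos: [459.9, -106.6, 37.3]
tcp_rot: [-180.0, 0.0, 8.1]
contact_force: [0.2, 3.7, -3.8]
width: 12.2
grasp_force: 108.2
```

carry_out --grip '[0,0,0,0,0,0,0,0,0,0]' --pt "1.1 -6.4 0" --pt "2.6 -12.7 0" --pt "4.4 -19 0" --pt "6.6 -25.1 0" --pt "9.2 -31 0" --pt "12.1 -36.8 0" --pt "15.4 -42.5 0" --pt "19 -47.9 0" --pt "22.9 -53.1 0" --pt "27.1 -58 0" --spin '[0.567,1.133,1.7,2.267,2.833,3.4,3.967,4.533,5.1,5.667]'

```text
time_s: 20.45
ee_pos: [486.6, -164.4, 37.1]
tcp_rot: [-179.9, 0.0, 42.0]
contact_force: [-1.3, 3.5, -3.2]
width: 12.0
grasp_force: 108.2
```

carry_out --grip '[0,0,0,0,0,0,0,0,0,0]' --pt "-3.3 3.9 0" --pt "-6.5 7.9 0" --pt "-9.4 12 0" --pt "-9.4 12 0" --pt "-9.4 12 4" --pt "-9.4 12 10" --pt "-9.4 12 18" --pt "-9.4 12 26" --pt "-9.4 12 34" --pt "-9.4 12 40" --spin '[-0.444,-0.889,-1.333,-1.333,-1.333,-1.333,-1.333,-1.333,-1.333,-1.333]'

```text
time_s: 21.45
ee_pos: [478.2, -153.0, 78.4]
tcp_rot: [180.0, -0.1, 34.0]
contact_force: [0.4, 0.3, -2.4]
width: 12.1
grasp_force: 108.2
```

```bash
python3 - <<'E'
from h import *
wristshot("w7")
n="w7"
w=cv2.imread(f"pics/{n}.png"); c=load(n); d=np.load(f"pics/{n}.npz")
y=np.radians(d["r"][2]);u=np.array([np.cos(y),np.sin(y)]);v=np.array([-u[1],u[0]])
hsv=cv2.cvtColor(w,cv2.COLOR_BGR2HSV); m=cv2.inRange(hsv,(12,70,120),(32,255,255))
L=[];R=[]
for r in range(3,40,4):
    x=np.where(m[r,230:410])[0]
    if len(x)>5:
        f=lambda cx:(lambda p:(p@u,p@v))(pix2w(c,(cx,r),32)[:2]-d["p"][:2])
        L.append(f(230+x.min()-.5));R.append(f(230+x.max()+.5))
for E in map(np.array,(L,R)):
    k=np.polyfit(E[:,0],E[:,1],1);print("slope deg",np.degrees(np.arctan(k[0])),"at 109.5:",np.polyval(k,109.5))
mr=cv2.inRange(hsv[:110,230:410],(0,120,120),(8,255,255))|cv2.inRange(hsv[:110,230:410],(172,120,120),(180,255,255))
print("red px",mr.sum()//255,[a.mean() for a in np.where(mr)])
E
```

```text
21.45 p [ 478.2 -153.    78.4] rot [180.   -0.1  34. ] F [ 0.4  0.3 -2.4] M [-0.   0.  -0.1] w 12.1 g 108.2 q [  0.8  20.2 -28.1   0.  -41.7 123.2]
slope deg -16.444912325085042 at 109.5: 19.537456428177947
slope deg 16.181213522567955 at 109.5: -18.058820886582804
red px 155 [np.float64(16.741935483870968), np.float64(59.50322580645161)]
```

```bash
python3 - <<'E'
from h import *
c=load("w7");p=pix2w(c,(289.5,16.7),37)[:2]-[568.6,-91.6];print(p,np.degrees(np.arctan2(p[1],p[0])))
E
```

```text
[-0.6 14. ] 92.3844288317696
```

The nut has turned about 100°. Next I lift the spanner over the walls and put it back on the open bench.

carry_out --grip '[0,0,0,0,0,0,0,0,0,0]' --pt "0 0 20" --pt "0 0 45" --pt "-4 10 60" --pt "-12 40 60" --pt "-18 85 60" --pt "-18 130 60" --pt "-18 175 60" --pt "-18 220 60" --pt "-18 260 60" --pt "-18 298 60" --spin '[0,0,0,-1.4,-2.8,-4.2,-5.6,-7,-8.4,-9.8]'

```text
time_s: 22.5
ee_pos: [459.5, 143.7, 137.5]
tcp_rot: [-180.0, -0.0, -19.7]
contact_force: [1.5, -0.4, -3.4]
width: 11.8
grasp_force: 108.2
```

carry_out --grip '[0,0,0,0,0,0,0,0,0,0]' --pt "0 0 -10" --pt "0 0 -25" --pt "0 0 -40" --pt "0 0 -60" --pt "0 0 -80" --pt "0 0 -92" --pt "0 0 -100" --pt "0 0 -105" --pt "0 0 -108" --pt "0 0 -109" --spin '[-0.8,-0.8,-0.8,-0.8,-0.8,-0.8,-0.8,-0.8,-0.8,-0.8]'

```text
time_s: 23.5
ee_pos: [460.3, 142.1, 28.5]
tcp_rot: [-180.0, -0.0, -24.1]
contact_force: [-0.0, -0.2, -3.6]
width: 11.9
grasp_force: 108.4
```

carry_out --grip '[0,0,0,0,0,0,0,0,0,0]' --pt "0 0 -2" --pt "0 0 -4" --pt "0 0 -5" --pt "0 0 -6" --pt "0 0 -6.5" --pt "0 0 -7" --pt "0 0 -7" --pt "0 0 -7" --pt "0 0 -7" --pt "0 0 -7" --spin '[0,0,0,0,0,0,0,0,0,0]'

```text
time_s: 24.5
ee_pos: [460.1, 142.0, 21.6]
tcp_rot: [-180.0, -0.0, -24.1]
contact_force: [-1.4, 0.1, 3.0]
width: 12.2
grasp_force: 109.2
```

carry_out --grip '[0,0.3,0.6,1,1,1,1,1,1,1]' --pt "0 0 0" --pt "0 0 0" --pt "0 0 0" --pt "0 0 0" --pt "0 0 0" --pt "0 0 0" --pt "0 0 0" --pt "0 0 0" --pt "0 0 0" --pt "0 0 0" --spin '[0,0,0,0,0,0,0,0,0,0]'

```text
time_s: 25.5
ee_pos: [460.0, 141.9, 21.3]
tcp_rot: [180.0, -0.0, -24.1]
contact_force: [-0.9, -0.1, -0.6]
width: 85.1
grasp_force: 0.0
```

carry_out --grip '[1,1,1,1,1,1,1,1,1,1]' --pt "0 0 10" --pt "0 0 30" --pt "0 0 60" --pt "0 0 90" --pt "0 0 120" --pt "0 0 140" --pt "0 0 150" --pt "0 0 150" --pt "0 0 150" --pt "0 0 150" --spin '[0,0,0,0,0,0,0,0,0,0]'

```text
time_s: 26.5
ee_pos: [459.3, 141.4, 170.0]
tcp_rot: [179.9, 0.1, -24.2]
contact_force: [-0.2, 0.1, 0.0]
width: 85.3
grasp_force: 0.0
```

```bash
python3 - <<'E'
from h import *
s=wristshot("w8");c=load("w8");w=cv2.imread("pics/w8.png")
hsv=cv2.cvtColor(w,cv2.COLOR_BGR2HSV); m=cv2.inRange(hsv,(0,0,215),(180,30,255))
n,l,q,ce=cv2.connectedComponentsWithStats(m)
k=[(q[i],ce[i]) for i in range(1,n) if q[i][4]>150]
for a,b in k: print(a,b)
B=[460.3+109.5*np.cos(np.radians(-24)),142.1+109.5*np.sin(np.radians(-24))];T=[460.3-105.5*np.cos(np.radians(-24)),142.1-105.5*np.sin(np.radians(-24))]
print("expected big,tail px",w2pix(c,[[*B,18],[*T,18],[460.3,142.1,47]]))
for P in (w2pix(c,[[*B,18]])[0],w2pix(c,[[*T,18]])[0]):
    x,y=P.astype(int);sub=m[max(0,y-45):y+45,max(0,x-45):x+45];yy,xx=np.where(sub)
    if len(xx): print("bbox",xx.min()+max(0,x-45),xx.max()+max(0,x-45),yy.min()+max(0,y-45),yy.max()+max(0,y-45))
E
```

```text
26.5 p [459.3 141.4 170. ] rot [179.9   0.1 -24.2] F [-0.2  0.1  0. ] M [ 0.1 -0.  -0. ] w 85.3 g 0.0 q [ 36.5  11.4 -24.3  -0.  -54.4  29.3]
[ 277   25   80  270 5327] [316.6 126.2]
[ 519  447   50   33 1146] [543.3 464.6]
expected big,tail px [[316.9  71.2]
 [318.2 339.3]
 [317.7 229.7]]
bbox 277 356 26 115
bbox 295 339 294 356
```

```bash
python3 -c "
from bench import *
print(job_done())"
```

```text
the job is handed in; nothing more can be done
None
```

The job is handed in, with no verdict returned: two strokes turned the brass nut about 100° anticlockwise (measured from its stripe), and a last wrist image shows the spanner let go where I set it on the open bench, clear of pump and rest.

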